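Dock and clamp a tube rack

TASK

Slide the black tube rack along its dock until it sits fully home against the end stop, then turn the blue winged knob clockwise until the orange clamp pad holds the rack snugly against the sprung fence, at about 14 N (feel for it: where the fence begins to resist is different every time) and never anywhere near 25 N. Be gentle with the rack, do not push on the reader housing right beside the knob, leave the jar and the tape rolls where they are, and let go.

Things in the scene. Friction and masses are not known exactly. Their poses are not given: they have to be found in the camera images.
- dock: Aluminium dock plate, 270 x 360 mm, 8 mm thick, fixed on the bench. Origin on the bench under the middle of the rack's home place; dock y runs along the rack's channel towards the end stop, dock x from the fence (-x side) towards the pad and knob (+x side), z up.
- rack: Loose black tube rack, 50 (x) x 180 (y) x 44 mm tall, its red-capped tubes rising to 84 mm above its underside; 0.2 to 0.42 kg. Origin at the centre of its underside. It starts standing on the dock plate, 35 to 70 mm short of home. Home: its +y end touches the stop, its middle is at dock y = 0. Sideways it has several mm of play until clamped.
- rack_mid (a point): Centre of the rack's black block, 22 mm above its underside. On the rack's -x side is the fence, a steel bar 120 mm long; where it stands differs by 10 mm between starts and is not measured, so it must be felt. The rack is pushed 2 to 14 mm sideways before it meets it. The bar yields on springs: from 6 N, then 4 N more per mm (14 N is 2 mm, or 0.25 rad of the knob, past first yielding).
- rack_tab (a point): Grip point on the rack's upright black tab at its -y end: the tab is 12 mm thick in the rack's x, 30 mm long in its y, from 44 to 100 mm above the rack's underside; this point is on its middle, 16 mm below its top. Free on both x sides; the tubes begin 5 mm beyond it in +y.
- knob_grip (a point): Middle of the blue winged knob: on its upright axis (dock x 85 mm, y 0), 79 mm above the bench. Wings: a flat bar 52 mm tip to tip along this point's x, 8 mm thick in its y, 26 mm tall; z up. The housing wall is only 6 mm beyond the wing tips' sweep (32 mm from the axis), so fingers opened wide hit it. The grey block below the knob is 45 mm tall above the bench.
- knob (a joint): Winged knob angle, rad: grows clockwise seen from above (tightening), range 0 to 3.6, starts at 0 to 0.5; drives the pad 8 mm per rad towards the fence. Friction gives a running torque of about 0.22 Nm and holds it where it is left; each newton on the pad adds 0.008 Nm (14 N: 0.11 Nm above running free). 1.0 to 3.2 rad of turning is needed.
- pad: Orange clamp pad, 44 mm wide (dock y), 32 mm tall, driven along dock -x by the knob. Origin at the foot of its pressing face, which is at dock x = 33 mm at knob angle 0. It pushes the rack sideways over the plate (1 to 4 N) until the rack meets the fence on its other side.
- housing: Light grey reader housing, fixed box 85 mm (x) x 75 mm (y) x 80 mm tall on the plate, top 88 mm above the bench. Origin at the centre of its underside, at dock x = 95 mm, y = 69.5 mm; its wall towards the knob is at dock y = 32 mm.
- stop: Grey end stop, 70 mm wide in dock x, 14 mm thick, 50 mm tall, fixed. Origin at the foot of its face, at dock y = 90 mm.
- tape_purple: Roll of purple tape lying flat on the dock plate, 11 to 18 cm from the knob along dock -y, 60 mm across, 22 mm high. Leave alone.
- tape_green: Roll of green tape lying flat on the bench beyond the dock's -y end, 68 mm across, 18 mm high. Leave alone.
- bottle: White jar with blue cap standing on the bench beyond the dock's +y end, 52 mm across, 85 mm high. Leave alone.
Mind the look-alikes: they are no part of the job. Of the things that look like the rack, the smallest one is meant.

How it is judged (in metres and radians):
On the way, in this order (a step that is already met when the one before it is completed fails the run):
1. the rack is home: its middle within 4 mm of its home place along the dock, while not yet clamped (y of rack_mid in the frame of dock between -0.004 and 0.004 m and angle between rack's own z axis and vertical below 0.08 rad and contact force between pad and rack below 2 N), for 0.2 s.
2. the pad presses on the rack with 10 to 19 N, rack still home (y of rack_mid in the frame of dock between -0.004 and 0.004 m and angle between rack's own z axis and vertical below 0.08 rad and contact force between pad and rack between 10 and 19 N), for 0.3 s.
At the end, for the whole second after the job is handed in: The rack stands home against the stop (within 4 mm along the dock), upright, straight in the dock (within 0.04 rad) and still, and the clamp pad presses on it with 10 to 19 N by itself, the robot having let go (all of step 2 and angle between the y axis of rack and the y axis of dock, either way round below 0.04 rad and linear speed of rack below 0.01 m/s); the robot touches nothing.
It fails at once if over-tightened: the pad presses on the rack with more than 25 N (contact force between pad and rack above 25 N).
It fails at once if the rack is rammed into the stop with more than 25 N (contact force between rack and stop above 25 N).
It fails at once if the reader housing is pushed with more than 8 N (contact force between any of the fingers, the arm and housing above 8 N).
It fails at once if a tape roll or the jar is moved by more than 15 mm (distance of any of tape_purple, tape_green, bottle from where it was at the start of the episode above 0.015 m).
It also fails if it takes over 72 s, if anything falls off the work surface, if the arm or the gripper's body presses on something with over 40 N, if the wrist force passes 120 N, or if a joint passes its speed limit or range.

ROBOT

A 7-joint arm with a two-finger parallel gripper is mounted at the origin on the work surface. World frame = base frame: x ahead of the robot, y to its left, z up, the work surface at z = 0. Lengths are in m, angles in degrees, forces in N, time in s.
With the tool pointing down it reaches from about 0.35 to 0.9 m from the base axis. Payload 7.2 kg.
Tool frame: the origin (TCP) lies at the very end of the fingers, on their centre line; the grasp point (between the pads) lies robot.grip_depth behind it (robot.grip_depth is the distance from the TCP to the grasp point, in m); z points along the fingers, x is the direction in which the jaws open and shut, and the axes are right-handed (so a half turn about z gives the same grasp; the last joint's range is limited). The gripper opens to 88 mm and grips with 3 to 60 N. Pads are 20 mm wide; open, the fingers measure 115 mm over their backs; the gripper's body (75 mm by 178 mm) begins 61 mm behind the grasp point.
Start: joints at [67.196, 23.554, -0.728, 91.456, 0.321, 64.991, -4.71], TCP at [0.202, -0.591, 0.223] pointing down, gripper open.
Joint ranges: [-169.25, 169.25], [-16.82, 113.86], [-84.01, 82.57], [7.8, 145.47], [-59.2, 239.2], [7.22, 106.19], [-163.78, 163.78]. Speed limits (degrees/s): [136.94, 136.94, 172.46, 172.46, 180, 180, 180].

INTERFACE

Orientations are given as [roll, pitch, yaw] about the fixed x, y, z axes, in that order (R = Rz(yaw) Ry(pitch) Rx(roll)).
In Python, from workcell import robot gives the robot as it stands. The module is installed in compiled form; this text tells all that it offers. Calls block until the motion is done:
- robot.movep(position, orientation): joint-space move of the TCP to a pose.
- robot.servo_line(position, orientation=None, vel=0.15): straight line of the TCP; orientation=None keeps the orientation; vel is the mean speed in m/s.
- robot.movej(angles): joint-space move.
- robot.command_gripper(opening): finger opening in m; the grip force is fixed at half the most; returns when the fingers have stopped.
- robot.sleep(seconds).
- robot.inverse_kinematics(position, orientation): joint angles nearest the present ones, or None.
- robot.camera(name): name is "scene" or "top" or "wrist"; returns a dict with "color" (400x640x3 uint8, red, green, blue), "depth" (400x640 float32, m along the optical axis (not along the pixel's ray), 0 where there is no reading), "camera_matrix" (3x3 intrinsics, pixels), "R" (3x3) and "t" (3): a world point X has camera coordinates R X + t; the wrist camera has in their place "tool_from_camera" (4x4, takes a point from camera to tool coordinates, whose origin is the TCP and whose axes are the tool frame's). Camera axes: x right, y down, z forward; pixel columns grow to the right and rows downward; lengths in m; the calibration is good to about 2 mm. A picture is of the moment at which its call begins: read the wrist's pose just before it.
A pose or a line that the arm cannot do raises robot.PlanningError and nothing moves.
- robot.job_done(): hands the job in, once; it reports no verdict.
Trained networks look in a picture, given as the dict that the camera call returned (one of the last four; its "shot" number tells which), for a name from the list of things; names that differ only in an ending like _2 or _b are one class to them, and where a whole thing is asked for, a point or a joint stands for the part that bears it (a point fixed in the world has none). Each returns a list of dicts, best first, with "score" (0 to 1); they miss things now and then, are a little off and sometimes report something else, mostly with a low value. They report only what shows in the picture. A call takes as long as a camera call. They do not tell look-alikes from the thing itself.
- robot.boxes_of(query, picture): "extent" ([left, top, right, bottom] in pixels, round what is visible of it).
- robot.regions_of(query, picture): "pixels" (400x640 bool, what is visible of it) and "extent" ([left, top, right, bottom] in pixels, round what is visible of it).
Readings, each from a call of its own:
- robot.current_t(): time.
- robot.current_joint_pos(): joint angles.
- robot.current_qvel(): joint speeds.
- robot.current_joint_torque(): joint torques, N m.
- robot.current_position(): TCP position.
- robot.current_ee_rot(): TCP orientation.
- robot.current_contact_force(): force on the tool from outside, world axes, zero at the start.
- robot.current_torque(): the same for the moment, N m.
- robot.current_opening(): finger opening in m.
Only numpy, scipy, OpenCV 4.12 (cv2) and the standard library are available. Lean on these libraries where they do the work, as an engineer would, in place of code of your own. Each camera call takes 0.05 s, during which the arm holds its last target. There are 200 camera calls.

## Working session

There is one attempt and no reset: what is moved stays moved. The work goes in short steps, each a Python script; the robot and the scene stay as the last script left them, time stands still between calls to the robot, and variables do not carry over. Pictures are saved under pics/ and viewed, about 8 in all and at most 12, crops included, and the job is handed in when it is done.

```bash
mkdir -p pics; ls
cat > h.py <<'E'
import numpy as np, cv2
from workcell import robot
def save(c,name,crop=None,s=1):
    im=c["color"][...,::-1]
    if crop: l,t,r,b=crop; im=im[t:b,l:r]
    cv2.imwrite("pics/"+name,cv2.resize(im,None,fx=s,fy=s,interpolation=cv2.INTER_CUBIC))
def pts(c,mask):
    """world points of masked pixels (fixed cameras)"""
    v,u=np.nonzero(mask&(c["depth"]>0)); d=c["depth"][v,u]; K=c["camera_matrix"]
    P=np.c_[(u-K[0,2])/K[0,0]*d,(v-K[1,2])/K[1,1]*d,d]
    return (P-c["t"])@c["R"], np.c_[u,v]
E
python3 - <<'E'
from h import *
print(robot.current_t(),robot.grip_depth)
a=robot.camera("top");b=robot.camera("scene")
im=np.vstack([a["color"],b["color"]])[...,::-1]
save(a,"top.png");save(b,"scene.png")
for n,c in(("top",a),("scene",b)):
  for q in("rack","knob","pad","housing","stop","tape_purple","dock"):
    for r in robot.regions_of(q,c)[:4]:
        P,_=pts(c,r["pixels"])
        print(n,q,round(r["score"],2),np.round(r["extent"]),len(P),np.round(np.median(P,0),3) if len(P) else "",np.round(np.percentile(P[:,2],98),3) if len(P) else "")
E
```

```text
pics
0.0 0.0187
top rack 0.98 [130. 223. 236. 283.] 2845 [0.325 0.367 0.065] 0.138
top rack 0.78 [386. 245. 481. 328.] 3206 [ 0.246 -0.259  0.064] 0.137
top rack 0.67 [276. 162. 346. 188.] 1354 [0.535 0.055 0.054] 0.107
top knob 0.63 [289. 135. 295. 150.] 66 [0.616 0.101 0.088] 0.093
top pad 0.66 [278. 164. 346. 189.] 1295 [0.534 0.055 0.054] 0.107
top pad 0.46 [288. 160. 302. 164.] 56 [0.567 0.093 0.04 ] 0.046
top housing 0.65 [250. 126. 285. 161.] 1048 [0.609 0.17  0.087] 0.093
top stop 0.54 [257. 167. 266. 197.] 163 [0.513 0.184 0.056] 0.061
top tape_purple 0.6 [340. 130. 361. 155.] 187 [ 0.637 -0.044  0.026] 0.034
top tape_purple 0.6 [225. 166. 246. 189.] 397 [0.517 0.253 0.082] 0.089
top dock 0.81 [244. 114. 385. 224.] 10291 [0.571 0.03  0.008] 0.09
scene rack 0.9 [144. 115. 242. 213.] 4406 [ 0.265 -0.27   0.066] 0.139
scene rack 0.82 [300. 216. 379. 268.] 2177 [0.551 0.046 0.057] 0.108
scene rack 0.7 [392. 115. 493. 171.] 4198 [0.339 0.37  0.065] 0.136
scene pad 0.45 [351. 245. 370. 259.] 103 [0.569 0.09  0.042] 0.045
scene housing 0.7 [378. 231. 427. 288.] 1873 [0.626 0.163 0.088] 0.092
scene housing 0.51 [369. 249. 376. 272.] 107 [0.618 0.1   0.089] 0.094
scene stop 0.66 [380. 208. 402. 238.] 310 [0.519 0.18  0.054] 0.062
scene tape_purple 0.81 [295. 282. 320. 308.] 351 [ 0.633 -0.048  0.029] 0.034
scene dock 0.81 [245. 188. 429. 340.] 13366 [0.6   0.018 0.01 ] 0.091
```

Run:
```python
import cv2,numpy as np
a=cv2.imread("pics/top.png");b=cv2.imread("pics/scene.png")
cv2.imwrite("pics/both.png",np.vstack([cv2.resize(a,(480,300)),cv2.resize(b,(480,300))]))
cv2.imwrite("pics/crop.png",cv2.resize(a[110:230,215:395],None,fx=4.4,fy=4.4,interpolation=cv2.INTER_CUBIC))
```

```text
(no output)
```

View pics/both.png

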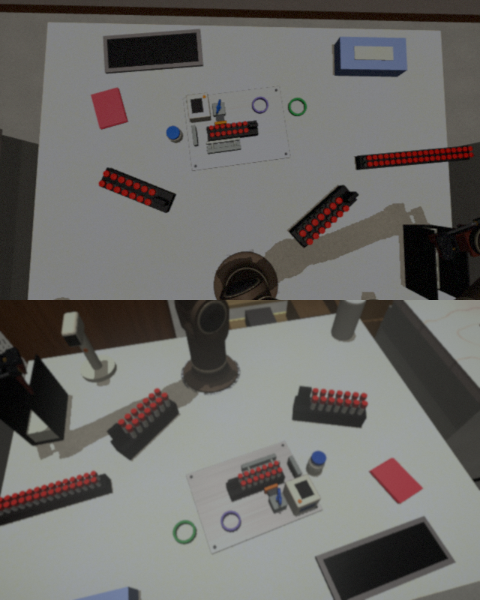

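View pics/crop.png

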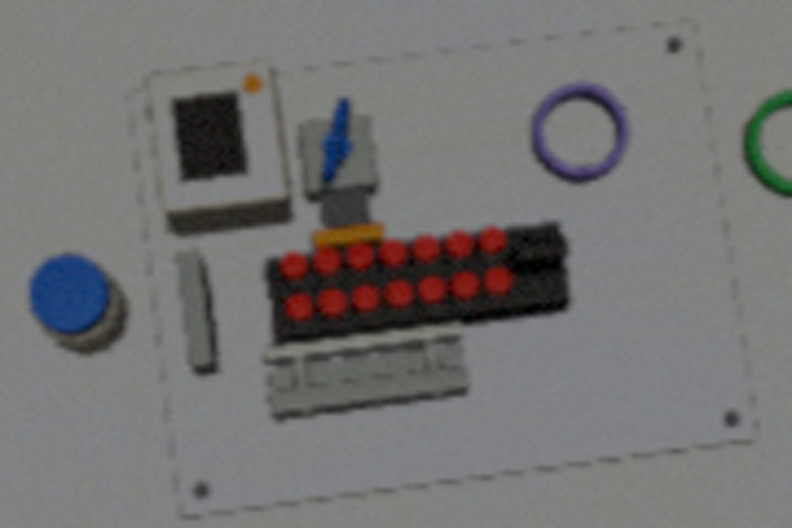

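The look-alikes are three larger racks: top-view (183,253), (433,287) and the long one at about (550,208), plus the small rack on the dock at (311,175). The dock rack fits: it is the smallest, stands on the plate by the pad and fence, and its top is 0.108 m high. The crop confirms it, with the tab at its right (-y) end. Next I'll take wrist views for precision.

```bash
cat >> h.py <<'E'
from scipy.spatial.transform import Rotation as Ro
def wcam(name=None):
    p=np.array(robot.current_position()); e=robot.current_ee_rot(); c=robot.camera("wrist")
    T=np.eye(4); T[:3,:3]=Ro.from_euler("xyz",e,degrees=True).as_matrix(); T[:3,3]=p
    W=T@c["tool_from_camera"]; c["R"]=W[:3,:3].T; c["t"]=-W[:3,:3].T@W[:3,3]
    if name: save(c,name)
    return c
E
python3 - <<'E'
from h import *
import pickle
print(robot.current_ee_rot(),robot.current_torque(),robot.current_contact_force())
out=[]
for i,(x,y) in enumerate([(0.50,0.06),(0.50,0.0)]):
    robot.movep([x,y,0.34],[180,0,6]); 
    print(robot.current_t(),np.round(robot.current_joint_pos(),1),robot.current_position(),robot.current_ee_rot())
    c=wcam(f"w{i}.png")
    for q in("rack","knob","pad","housing","stop"):
      for r in robot.regions_of(q,c)[:2]:
        P,_=pts(c,r["pixels"])
        print(i,q,round(r["score"],2),np.round(r["extent"]),len(P),np.round(np.median(P,0),3) if len(P) else "",np.round(np.percentile(P,98,axis=0),3) if len(P) else "")
    out.append(c)
pickle.dump(out,open("w.pkl","wb")); print(c["tool_from_camera"])
im=np.hstack([cv2.imread("pics/w0.png")]);
E
```

```text
[-1.79997565e+02 -3.53092790e-03 -7.11052075e+01] [-0.0392709  -0.02671695  0.07421121] [-0.59653244  0.72890559 -0.78093922]
3.3667 [ 28.9  11.9 -48.1  95.5   9.1  76.7 -14.8] [0.5002184  0.05883332 0.33971446] [1.79993813e+02 2.78114856e-02 5.87957608e+00]
0 rack 0.97 [ 97. 262. 221. 396.] 1542 [ 0.317 -0.311  0.042] [ 0.348 -0.152  0.097]
0 rack 0.78 [326. 106. 362. 241.] 4428 [0.536 0.063 0.053] [0.566 0.138 0.107]
0 knob 0.81 [394. 136. 431. 154.] 303 [0.616 0.102 0.088] [0.638 0.109 0.092]
0 pad 0.71 [362. 131. 373. 155.] 291 [0.565 0.095 0.04 ] [0.573 0.115 0.042]
0 housing 0.96 [378.  53. 458. 123.] 4943 [0.609 0.172 0.087] [0.655 0.208 0.089]
0 stop 0.63 [320.  66. 370.  83.] 811 [0.519 0.184 0.056] [0.55  0.201 0.058]
4.0167 [ 34.6  11.1 -46.2  96.    8.2  76.5  -7.2] [ 0.50002059 -0.00163466  0.33984885] [1.79995283e+02 1.58691019e-02 5.81215572e+00]
1 rack 0.86 [331.  56. 371. 198.] 4904 [0.535 0.059 0.052] [0.566 0.137 0.107]
1 rack 0.6 [324.  12. 380.  36.] 1133 [0.518 0.182 0.056] [0.551 0.195 0.058]
1 knob 0.79 [399.  86. 440. 105.] 362 [0.615 0.101 0.087] [0.636 0.109 0.091]
1 pad 0.77 [366.  83. 380. 114.] 308 [0.565 0.095 0.04 ] [0.573 0.114 0.042]
1 pad 0.26 [328.  58. 373. 198.] 4976 [0.535 0.058 0.052] [0.566 0.137 0.107]
1 housing 0.62 [384.   0. 474.  77.] 5846 [0.609 0.169 0.087] [0.656 0.206 0.089]
1 stop 0.69 [325.  13. 381.  35.] 1094 [0.518 0.182 0.056] [0.55  0.194 0.058]
[[ 9.99999710e-01  5.90780801e-04  4.80868858e-04 -7.38897191e-04]
 [-7.05515969e-04  9.56348283e-01  2.92228446e-01 -7.98069126e-02]
 [-2.87235151e-04 -2.92228700e-01  9.56348422e-01 -1.60996598e-01]
 [ 0.00000000e+00  0.00000000e+00  0.00000000e+00  1.00000000e+00]]
```

View pics/w0.png

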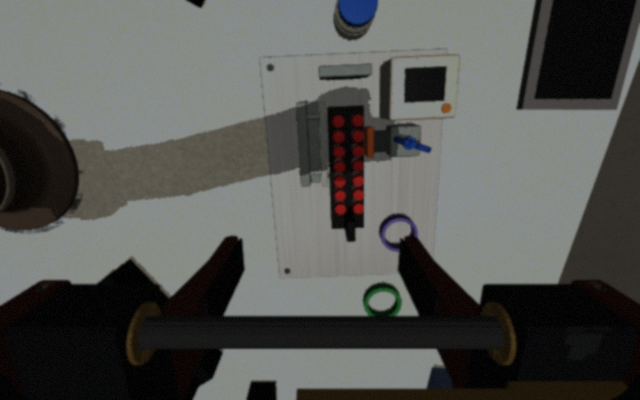

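The wrist view shows the rack block at (347,167), its tab at (350,232), the knob at (412,145), the housing at (424,87) and the stop at (345,72). Now I'll fit the geometry from the depth.

Run:
```python
from h import *
import pickle
for i,c in enumerate(pickle.load(open("w.pkl","rb"))):
    A,uv=pts(c,np.ones((400,640),bool))
    col=c["color"][uv[:,1],uv[:,0]].astype(int)
    def sel(lo,hi,z0,z1): return np.all((A[:,:2]>lo)&(A[:,:2]<hi),1)&(A[:,2]>z0)&(A[:,2]<z1)
    rect=lambda P: cv2.minAreaRect((P[:,:2]*1000).astype(np.float32))
    h=sel((.55,.12),(.69,.22),.083,.093); print(i,"housing",rect(A[h]),np.median(A[h,2]))
    r=sel((.5,-.06),(.58,.15),.04,.058)&(col.max(1)<80); print(" rack",rect(A[r]),np.median(A[r,2]))
    b=sel((.5,-.1),(.6,.15),.012,.12)&(col.max(1)<80); 
    s=sel((.47,.16),(.57,.22),.05,.065); print(" stop",rect(A[s]),np.median(A[s,2]))
    t=sel((.5,-.08),(.58,.02),.1,.115); print(" tab",rect(A[t]),t.sum(),A[t].mean(0))
    k=sel((.57,.05),(.66,.14),.065,.1)&(col[:,2]>col[:,0]*1.5); P=A[k]; print(" knob",rect(P),k.sum(),P.mean(0),np.percentile(P[:,2],[5,50,95]))
    w,V=np.linalg.eigh(np.cov(P[P[:,2]>.08][:,:2].T)); print("  wing dir",np.degrees(np.arctan2(V[1,1],V[0,1])))
    p=sel((.54,.06),(.59,.13),.03,.045)&(col[:,0]>col[:,2]*2)&(col[:,0]>80); print(" pad",rect(A[p]),p.sum(),np.median(A[p,2]))
```

```text
0 housing ((615.6646118164062, 171.91714477539062), (84.68115234375, 74.9104995727539), 8.255454063415527) 0.08705323295227543
 rack ((539.3238525390625, 55.51372528076172), (189.08633422851562, 79.2282485961914), 89.66004180908203) 0.05086616599368272
 stop ((527.2508544921875, 186.86117553710938), (88.48750305175781, 15.156017303466797), 9.503655433654785) 0.056696081134669105
 tab ((547.26708984375, -18.91132354736328), (11.078152656555176, 30.187673568725586), 6.825865745544434) 194 [ 0.547018   -0.01778858  0.10644212]
 knob ((614.9580688476562, 101.5072021484375), (47.7169075012207, 16.688196182250977), 0.7250803709030151) 273 [0.61357985 0.10249667 0.08443624] [0.06575348 0.08788849 0.0912032 ]
  wing dir 168.5567027845596
 pad ((567.1494750976562, 94.58851623535156), (6.258869647979736, 40.423561096191406), 8.850178718566895) 140 0.04104530048590963
1 housing ((615.4067993164062, 171.43267822265625), (84.43560791015625, 74.1186294555664), 8.005410194396973) 0.08704801399271817
 rack ((539.7910766601562, 55.63726043701172), (188.8114471435547, 79.67806243896484), 89.72684478759766) 0.050878357014764994
 stop ((527.0609741210938, 186.76466369628906), (88.4865493774414, 14.965473175048828), 9.106541633605957) 0.056571484783827564
 tab ((547.5744018554688, -18.350849151611328), (11.841919898986816, 29.113513946533203), 7.984846115112305) 224 [ 0.54736116 -0.01796099  0.10646859]
 knob ((615.1082153320312, 101.35885620117188), (47.55933380126953, 16.42702865600586), 1.9160057306289673) 338 [0.61344976 0.10127719 0.08442264] [0.06593666 0.08770079 0.09105365]
  wing dir 168.4799877303722
 pad ((567.9688110351562, 94.21793365478516), (11.406283378601074, 41.20587158203125), 8.10271167755127) 216 0.04064984676694683
```

```bash
cat >> h.py <<'E'
YAW=8.1; th=np.radians(YAW); ex=np.array([np.cos(th),np.sin(th)]); ey=np.array([-np.sin(th),np.cos(th)])
KN=np.array([.6152,.1014]); O=KN-.085*ex
def D(x,y,z): return [*(O+x*ex+y*ey),z]
def todock(p): d=np.array(p[:2])-O; return np.array([d@ex,d@ey,p[2]])
E
python3 - <<'E'
from h import *
tab=np.array([.5474,-.0185]); d=todock([*tab,0]); print("tab dock",d)
o=[180,0,YAW]
for y in(80,78.4,40,0,-50,-105): print(y,np.round(robot.inverse_kinematics([*KN,.06],[180,0,y]) ,0))
robot.movep([*tab,.15],o); robot.command_gripper(.05)
robot.servo_line([*tab,.0735],o,vel=.12); robot.sleep(.3)
f0=np.array(robot.current_contact_force()); print("f0",f0,todock(robot.current_position()))
robot.command_gripper(0.0); print("open",robot.current_opening(),np.array(robot.current_contact_force())-f0,robot.current_t())
g=todock(robot.current_position())
y=-.080
robot.servo_line(D(d[0],y,.0735),o,vel=.03)
for i in range(14):
    f=np.array(robot.current_contact_force())-f0; fd=[f[:2]@ex,f[:2]@ey,f[2]]
    print(round(robot.current_t(),2),np.round(todock(robot.current_position())*1000,2),np.round(fd,2))
    if fd[1]<-7: break
    y+=.0007; robot.servo_line(D(d[0],y,.0735),o,vel=.01); robot.sleep(.1)
wcam("home.png")
E
```

```text
tab dock [ 0.00098234 -0.10915073  0.        ]
80 [ 18.  43. -48.  98.  37.  57.  37.]
78.4 [ 18.  42. -48.  98.  37.  57.  35.]
40 [ 16.  41. -44.  98.  34.  55.  -1.]
0 [ 14.  40. -41.  98.  31.  54. -39.]
-50 [  8.  37. -32.  98.  24.  51. -83.]
-105 [   2.   35.  -22.   99.   17.   49. -133.]
f0 [ 0.18668869 -0.37166186  0.35744812] [ 0.00132176 -0.10926964  0.0740686 ]
open 0.012151824989515928 [ 0.47578136  0.39796387 -2.03107602] 7.6333
8.76 [  0.85 -79.74  73.38] [-0.11  1.9  -3.94]
9.11 [  0.91 -79.6   73.48] [-0.6  -0.36 -3.03]
9.46 [  1.01 -78.5   73.48] [ 0.02 -0.07 -3.82]
9.81 [  1.02 -77.73  73.5 ] [ 0.66  0.77 -3.53]
10.16 [  0.99 -77.14  73.5 ] [-0.19  0.38 -3.52]
10.51 [  0.99 -76.47  73.5 ] [ 0.47  0.55 -3.64]
10.86 [  0.99 -75.72  73.49] [-0.16  0.8  -3.11]
11.21 [  0.96 -75.03  73.46] [ 0.17 -0.29 -3.49]
11.56 [  1.01 -74.35  73.51] [-0.36  0.7  -3.71]
11.91 [  0.97 -73.64  73.48] [ 0.93 -1.07 -3.19]
12.26 [  0.98 -72.9   73.49] [ 0.52 -0.2  -3.18]
12.61 [  0.97 -72.21  73.49] [-0.68  0.06 -2.98]
12.96 [  0.98 -71.52  73.48] [ 0.48  0.5  -4.03]
13.31 [  1.02 -71.37  73.54] [ 0.85 -2.63 -2.67]
```

Run:
```python
from h import *
o=[180,0,YAW]; f0=np.array([.187,-.372,.357]); y=-.0709
for i in range(8):
    y+=.0004; robot.servo_line(D(.00098,y,.0735),o,vel=.01); robot.sleep(.1)
    f=np.mean([robot.current_contact_force() for _ in range(3)],0)-f0; fd=[f[:2]@ex,f[:2]@ey,f[2]]
    print(round(robot.current_t(),2),np.round(todock(robot.current_position())*1000,2),np.round(fd,2))
    if fd[1]<-6: break
robot.servo_line(D(.00098,y,.0729),o,vel=.01)
robot.command_gripper(.04); robot.sleep(.1)
robot.servo_line(D(.001,y,.13),o,vel=.15)
robot.movep(D(.01,-.09,.34),o); c=wcam("home.png")
A,uv=pts(c,np.ones((400,640),bool)); col=c["color"][uv[:,1],uv[:,0]].astype(int)
d=np.c_[(A[:,:2]-O)@ex,(A[:,:2]-O)@ey]*1000
t=(abs(d[:,0])<20)&(abs(d[:,1]+75)<35)&(A[:,2]>.1)&(A[:,2]<.115)
print("tab",cv2.minAreaRect(d[t].astype(np.float32)),t.sum(),robot.current_t())
r=(abs(d[:,0])<35)&(abs(d[:,1])<100)&(A[:,2]>.02)&(A[:,2]<.095)&(col[:,0]>col[:,2]*2)&(col[:,0]>90)&(A[:,2]>.075)
print("caps",cv2.minAreaRect(d[r].astype(np.float32)))
k=(abs(d[:,0]-85)<35)&(abs(d[:,1])<35)&(A[:,2]>.08)&(A[:,2]<.1)&(col[:,2]>col[:,0]*1.5); P=d[k]
w,V=np.linalg.eigh(np.cov(P.T)); print("knob",P.mean(0),cv2.minAreaRect(P.astype(np.float32)),np.degrees(np.arctan2(V[1,1],V[0,1])))
save(c,"home2.png",(280,20,480,170),4)
```

```text
14.06 [  1.08 -71.35  73.6 ] [ 1.11 -6.09 -1.64]
tab ((0.2902517318725586, -71.76387023925781), (29.013019561767578, 11.380393981933594), 89.52487182617188) 236 16.475
caps ((-0.11116981506347656, 34.14653778076172), (38.430599212646484, 88.46070861816406), 0.4452670216560364)
knob [84.20378501  0.44746168] ((85.27200317382812, 0.4722929000854492), (7.981612682342529, 49.605648040771484), 70.63557434082031) 160.63322451955008
```

View pics/home2.png

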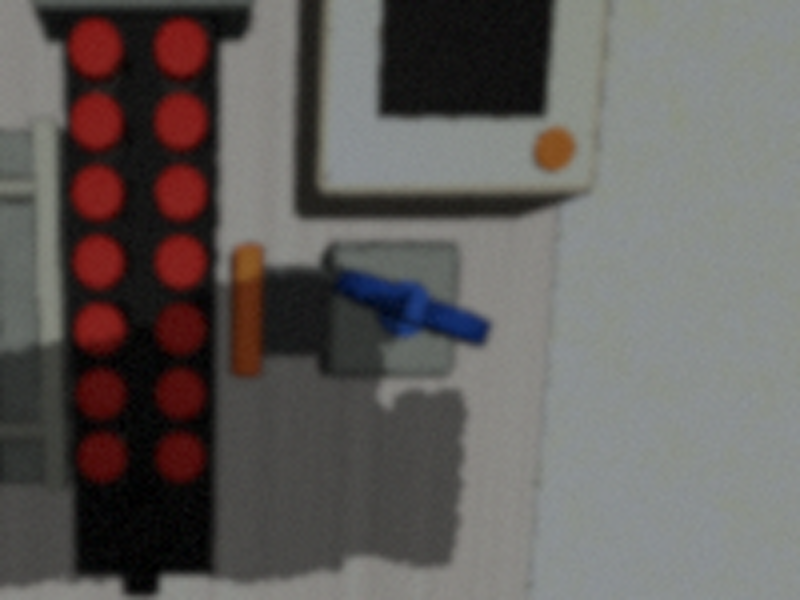

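Run:
```python
from h import *
c=wcam(); t=robot.camera("top")
for n,c in(("w",c),("top",t)):
    A,uv=pts(c,np.ones((400,640),bool)); d=np.c_[(A[:,:2]-O)@ex,(A[:,:2]-O)@ey]*1000
    s=(abs(d[:,0])<28)&(abs(d[:,1])<120)
    b=s&(A[:,2]>.046)&(A[:,2]<.057)&(d[:,1]<88); print(n,"block y",np.percentile(d[b,1],[0,1,2,5,95,99]),"x",np.percentile(d[b,0],[2,98]))
    st=(abs(d[:,0])<33)&(abs(d[:,1]-95)<20)&(A[:,2]>.05)&(A[:,2]<.064); print("stop y",np.percentile(d[st,1],[2,10,50,90,98]))
    tb=s&(A[:,2]>.1)&(A[:,2]<.115)&(d[:,1]<-40); print("tab y",np.percentile(d[tb,1],[1,50,99]))
    cp=s&(A[:,2]>.085)&(A[:,2]<.098); 
    for lo,hi in((-60,-30),(-30,0),(0,30),(30,60),(60,90)):
        m=cp&(d[:,1]>lo)&(d[:,1]<hi); print(lo,np.round(np.percentile(A[m,2],[50,80])*1000,1) if m.sum()>5 else m.sum(),end=" ")
    # red caps y-range
    col=c["color"][uv[:,1],uv[:,0]].astype(int); m=s&(col[:,0]>2*col[:,2]+20)&(A[:,2]>.08); print("\ncaps y",np.percentile(d[m,1],[0,1,99,100]))
print(robot.current_t())
```

```text
w block y [-89.66445829 -88.00693642 -86.50492091 -82.03452666  78.01526655
  86.87605587] x [-27.16824623  24.53711875]
stop y [ 76.69280543  84.58680898  94.2906457  101.55349236 103.54526123]
tab y [-85.83934318 -70.77614251 -57.21659782]
-60 [90.8 91.5] -30 [90.8 91.5] 0 [90.7 91.4] 30 [90.7 91.4] 60 [90.7 91.4] 
caps y [-72.90994268 -71.76218082  77.2661838   79.88984627]
top block y [-88.31092127 -83.71097483 -81.43710875 -75.90664323  82.89963185
  87.28719107] x [-27.22421209  23.85232961]
stop y [ 78.27336523  82.65228705  94.07095922 101.74565167 103.53469695]
tab y [-80.65721726 -69.06865362 -56.77323125]
-60 [90.7 93.1] -30 [91.2 92.6] 0 [91.5 93.1] 30 [91.6 93.2] 60 [90.8 93.1] 
caps y [-69.54691032 -66.93965719  77.83378732  78.78881848]
16.575
```

```bash
cat >> h.py <<'E'
KZ=.079-.0187
def rd(n=5): 
    m=[];f=[];j=[]
    for _ in range(n):
        m.append(robot.current_torque());f.append(robot.current_contact_force());j.append(robot.current_joint_torque()[6]);robot.sleep(.02)
    return np.mean(m,0),np.mean(f,0),np.mean(j),np.std(m,0)[2]
E
python3 - <<'E'
from h import *
y0=-11.3+90; P=D(.085,.0003,0)[:2]
robot.movep([*P,.14],[180,0,y0]); robot.command_gripper(.024)
robot.servo_line([*P,KZ],[180,0,y0],vel=.1); robot.sleep(.2)
print("pre",*[np.round(v,3) for v in rd()],robot.current_t(),robot.current_opening())
robot.command_gripper(0); robot.sleep(.1)
print("grip",*[np.round(v,3) for v in rd()],robot.current_t(),robot.current_opening(),np.round(robot.current_position(),4))
y=y0
for i in range(6):
    y-=4; robot.servo_line([*P,KZ],[180,0,y],vel=.05); ta=robot.current_t()
    m,f,j,s=rd(4); print(round(ta,2),round(y0-y,1),round(robot.current_ee_rot()[2],2),np.round(m,3),np.round(f,2),round(j,3),round(s,3))
E
```

```text
pre [ 0.036 -0.141 -0.015] [0.074 0.061 0.415] 0.001 0.042 19.2083 0.024574744682945827
grip [ 1.104 -0.573  0.008] [1.708 4.626 0.176] 0.008 0.028 19.7 0.016716140286880468 [0.6155 0.1027 0.0606]
19.95 4.0 74.77 [ 1.194 -0.63   0.129] [ 2.04  5.11 -0.66] -0.259 0.015
20.27 8.0 70.78 [ 1.215 -0.69   0.143] [ 2.54  5.57 -0.74] -0.287 0.017
20.58 12.0 66.78 [ 1.27  -0.739  0.178] [ 2.24  5.73 -0.66] -0.295 0.017
20.9 16.0 62.78 [ 1.341 -0.746  0.189] [ 2.61  6.19 -1.39] -0.297 0.022
21.22 20.0 58.79 [ 1.365 -0.837  0.165] [ 3.11  6.33 -0.96] -0.297 0.032
21.53 24.0 54.78 [ 1.416 -0.865  0.148] [ 3.29  6.09 -1.44] -0.298 0.021
```

Run:
```python
from h import *
c=wcam("k.png"); s=robot.camera("scene"); t=robot.camera("top")
save(s,"ks.png",(310,220,430,310),5); 
a=cv2.resize(c["color"][...,::-1],(480,300)); b=cv2.resize(s["color"][220:310,310:430,::-1],(400,300)); 
cv2.imwrite("pics/kk.png",np.hstack([a,b])[:, :800] if False else np.vstack([cv2.resize(a,(480,300)),cv2.resize(b,(480,300))]))
print(robot.current_opening())
```

```text
0.0166133750134436
```

View pics/kk.png

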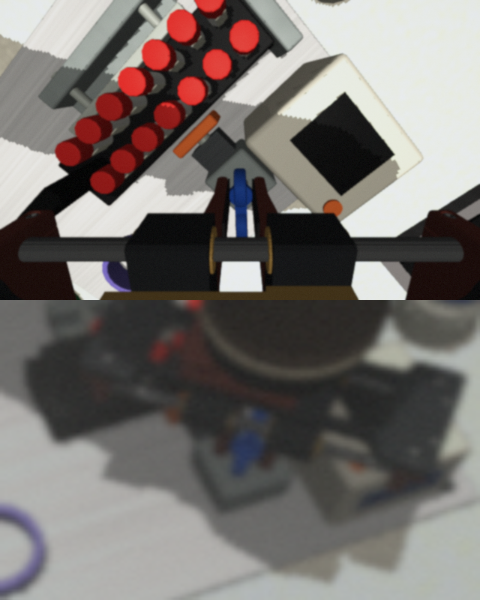

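The pads hold the knob's hub, with the wing in line between the fingers (wrist view, about (240,190)), so the knob is following. The j7 torque shows a clean plateau of 0.297, which I'll use as the feel signal. I'll recentre slightly to relieve the side load and carry on.

```bash
cat > turn.py <<'E'
from h import *
P=np.array(D(.085,.0003,0)[:2])+[.0007,.0013]
def turn(y,ystop,step,lim):
    log=[]
    while y>ystop:
        y-=step; robot.servo_line([*P,KZ],[180,0,y],vel=.05)
        m,f,j,s=rd(4); log.append((78.7-y,j))
        print(round(robot.current_t(),2),round(78.7-y,1),round(78.7-robot.current_ee_rot()[2],2),"mz",round(m[2],3),"F",np.round(f,1),"j7",round(j,4),"op",round(robot.current_opening()*1e3,2))
        if j<lim: break
    return y,log
E
python3 - <<'E'
from turn import *
robot.servo_line([*P,KZ],[180,0,54.7],vel=.02); m,f,j,s=rd(); print(np.round(m,3),np.round(f,1),round(j,4))
print(turn(54.7,54.7-80,4,-.345)[0])
E
```

```text
[ 0.844 -0.1    0.217] [-0.2  3.9  2.9] -0.1987
22.4 28.0 27.87 mz 0.102 F [0.1 5.  4. ] j7 -0.3687 op 16.4
50.7
```

Run:
```python
from turn import *
print(turn(50.7,50.7-10,2,-.40)[0])
```

```text
22.72 30.0 29.87 mz 0.158 F [-0.2  5.   5.1] j7 -0.2407 op 16.61
23.03 32.0 31.86 mz 0.168 F [-0.1  5.   5.1] j7 -0.2404 op 16.41
23.35 34.0 33.86 mz 0.159 F [-0.1  5.6  4.8] j7 -0.2402 op 16.77
23.67 36.0 35.86 mz 0.185 F [-0.2  5.7  4.8] j7 -0.2409 op 16.55
23.98 38.0 37.85 mz 0.172 F [0.3 5.8 4.1] j7 -0.241 op 16.65
40.7
```

Run:
```python
from turn import *
print(turn(40.7,40.7-60,2,-.275)[0])
```

```text
24.3 40.0 39.85 mz 0.16 F [0.3 5.6 4.3] j7 -0.2411 op 16.41
24.62 42.0 41.85 mz 0.194 F [0.7 5.7 3.7] j7 -0.2412 op 16.24
24.93 44.0 43.86 mz 0.175 F [0.9 6.1 4.1] j7 -0.2412 op 16.74
25.25 46.0 45.86 mz 0.151 F [0.8 5.9 3.6] j7 -0.2412 op 16.77
25.57 48.0 47.85 mz 0.19 F [1.5 6.  3.7] j7 -0.2564 op 16.16
25.88 50.0 49.85 mz 0.187 F [1.7 6.2 3.9] j7 -0.2619 op 16.3
26.2 52.0 51.85 mz 0.197 F [1.7 5.8 3.2] j7 -0.2636 op 16.48
26.52 54.0 53.85 mz 0.193 F [1.9 6.2 3.3] j7 -0.2643 op 16.21
26.83 56.0 55.85 mz 0.219 F [1.6 6.1 2.7] j7 -0.2646 op 16.65
27.15 58.0 57.85 mz 0.211 F [1.7 6.3 3. ] j7 -0.2647 op 16.53
27.47 60.0 59.85 mz 0.21 F [2.  6.1 2.3] j7 -0.2648 op 16.29
27.78 62.0 61.85 mz 0.21 F [2.5 6.7 2.5] j7 -0.2647 op 16.82
28.1 64.0 63.85 mz 0.214 F [2.6 6.3 2.1] j7 -0.2647 op 16.35
28.42 66.0 65.85 mz 0.223 F [2.9 7.  2.3] j7 -0.2947 op 16.32
12.700000000000003
```

Run:
```python
from turn import *
print(turn(12.7,12.7-14,2,-.345)[0])
```

```text
28.73 68.0 67.84 mz 0.238 F [3.  6.2 1.8] j7 -0.3139 op 16.23
29.05 70.0 69.84 mz 0.259 F [3.3 6.6 1.7] j7 -0.3253 op 16.57
29.37 72.0 71.84 mz 0.274 F [4.  6.6 1.7] j7 -0.3351 op 16.54
29.68 74.0 73.84 mz 0.306 F [3.4 6.8 1.1] j7 -0.3447 op 16.53
30.0 76.0 75.84 mz 0.285 F [3.8 6.6 1.1] j7 -0.3542 op 16.41
2.6999999999999993
```

Run:
```python
from turn import *
robot.sleep(.3); m,f,j,s=rd(); print("hold",np.round(m,3),np.round(f,1),round(j,4))
robot.command_gripper(.026); robot.sleep(.1); m,f,j,s=rd(); print("open",robot.current_opening(),np.round(m,3),np.round(f,1),round(j,4))
robot.servo_line([*P,.14],[180,0,2.7],vel=.1)
robot.movep(D(.01,-.09,.34),[180,0,YAW]); robot.sleep(.2); c=wcam()
A,uv=pts(c,np.ones((400,640),bool)); col=c["color"][uv[:,1],uv[:,0]].astype(int)
d=np.c_[(A[:,:2]-O)@ex,(A[:,:2]-O)@ey]*1000
k=(abs(d[:,0]-85)<35)&(abs(d[:,1])<35)&(A[:,2]>.08)&(A[:,2]<.1)&(col[:,2]>col[:,0]*1.5); Q=d[k]
w,V=np.linalg.eigh(np.cov(Q.T)); print("knob",Q.mean(0),np.degrees(np.arctan2(V[1,1],V[0,1])))
s=(abs(d[:,0])<35)&(abs(d[:,1])<100)
t=s&(A[:,2]>.1)&(A[:,2]<.115)&(d[:,1]<-40); print("tab",cv2.minAreaRect(d[t].astype(np.float32)))
r=s&(A[:,2]>.075)&(A[:,2]<.098)&(col[:,0]>col[:,2]*2+20); print("caps",cv2.minAreaRect(d[r].astype(np.float32)))
b=s&(A[:,2]>.046)&(A[:,2]<.057)&(d[:,1]<88)&(d[:,0]<25); print("block y",np.percentile(d[b,1],[0,1,2,5]),robot.current_t())
save(c,"end.png",(240,20,480,200),3.3)
```

```text
hold [ 1.487 -0.936  0.284] [4.1 6.5 1.4] -0.293
open 0.026323736949442123 [-0.053 -0.072  0.005] [0.2 0.2 0. ] 0.0047
knob [85.34430835  0.38075672] 88.32609611815684
tab ((-2.7993061542510986, -71.97168731689453), (29.145965576171875, 11.351481437683105), 89.67832946777344)
caps ((-3.5220680236816406, 13.431129455566406), (39.649436950683594, 131.1393585205078), 0.3540656268596649)
block y [-90.3858113  -88.41278326 -86.76897444 -80.68629729] 33.0833
```

View pics/end.png

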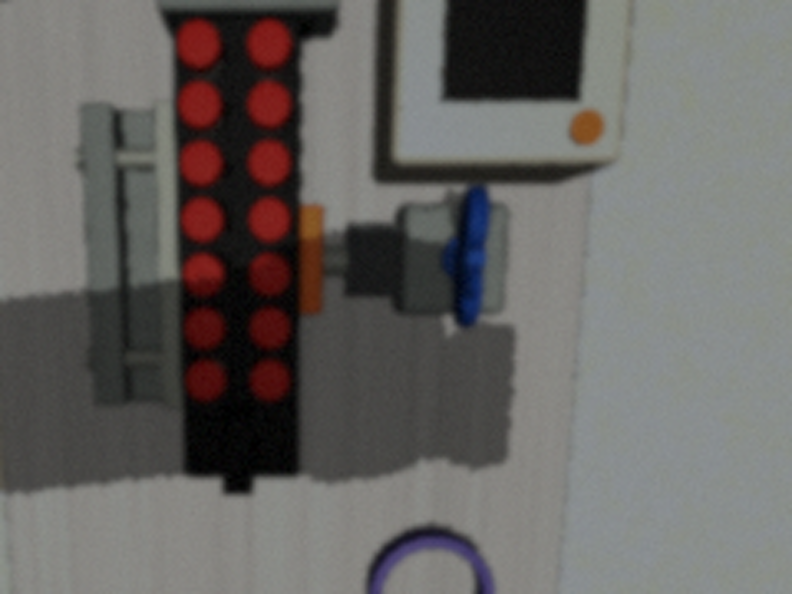

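```bash
python3 -c "
from h import *
print(robot.current_t(),robot.current_contact_force()); robot.job_done()"
```

```text
33.0833 [ 0.26081326 -0.28418623 -0.14775825]
the job is handed in; nothing more can be done
```

I slid the rack home, clamped it at about 14 N and let go. The job was handed in at 33 s of the 72 s allowed; it reports no verdict, so the result below rests on my own readings.

**Rack:** I gripped it by its tab and slid it until it met the stop at about 6 N. The last picture shows it against the stop and straight to within about 0.01 rad. The far end of the block is at dock y ≈ -89 to -90 mm, so its middle is close to 0.

**Clamp:** The torque on the last joint marked each stage of turning the knob:

| Knob turned | Torque rise over running free | What it means |
|---|---|---|
| 47° | 0.024 Nm | pad meets the rack, about 3 N |
| 65° | starts climbing past 0.024 Nm | fence begins to resist |
| 76° (stopped here) | 0.113 Nm | about 14 N on the pad |

After I opened the fingers, all force readings returned to zero and the arm retreated clear.

**Checks that disagreed:**
- **Knob angle:** the final picture shows about 72° of turn against the 76° commanded. If the knob really sprang back that far, the pad would be at about 12 N, still within 10 to 19 N.
- **Rack movement:** the rack moved sideways 3 mm where I expected 4 mm, which points the same way.
- **Tab position:** the tab sat 3 mm from where I had assumed it would be on the rack. The block's end and the contact with the stop both confirmed the rack was home.
- **Grip on the knob:** the fingers closed on its 16.5 mm hub, not on the 8 mm wings. There was a steady side load of about 7 N during turning.

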